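# Set the polariser ring to the red mark and light the stage

## Robot

A 6-joint arm with a two-finger parallel gripper is mounted at the origin on the work surface. World frame = base frame: x ahead of the robot, y to its left, z up, the work surface at z = 0. Lengths are in m, angles in rad, forces in N, time in s.
With the tool pointing down it reaches from about 0.425 to 0.95 m from the base axis. Payload 3.5 kg.
Tool frame: the origin (TCP) lies at the very end of the fingers, on their centre line; the grasp point (between the pads) lies 19 mm behind it; z points along the fingers, y is the direction in which the jaws open and shut (so a half turn about z gives the same grasp; the last joint's range is limited). The gripper opens to 85 mm and grips with 20 to 120 N. Pads are 22 mm wide; open, the fingers measure 114 mm over their backs; the gripper's body (76 mm by 85 mm) begins 54 mm behind the grasp point. The pads swing forward as they close: fully open they stand 13 mm farther back than shut.
Start: joints at [-1.328, 0.286, 1.577, -0, 1.279, -0.15], TCP at [0.258, -0.624, 0.208] pointing down, gripper open.
Joint ranges: [-2.77, 2.77], [-0.9, 2.22], [0.21, 2.48], [-1.53, 4.67], [0.24, 2.81], [-2.84, 2.84]. Speed limits (rad/s): [2.79, 2.79, 3.14, 3.14, 3.14, 3.14].

## Interface

Orientations are given as a unit quaternion [x, y, z, w].
In Python, from plant import ctrl, imaging gives the robot as it stands.
- The arm moves only by the shell command python3 -m creep 'ROWS' [OPENING] [FORCE]. ROWS is JSON, one flat list of numbers, 4 for each row, row after row: the shift along the tool's x, y, z in units of 25 mm (1.0 is 25 mm), then the turn about the tool's z in units of 5 degrees (1.0 is 5 degrees). A call has 1 to 20 rows; each row is the pose to reach, as a shift and turn from the pose commanded when the call began, along the tool's axes at that moment; what a row does not reach only later rows make up. A row lasts 1/12 s, in which the tool goes at most 41.7 mm and 7.16 degrees, less where a joint would pass 70% of its speed; a pose out of reach is approached as far as the arm can. A call with a gripper value outside its range is refused whole. OPENING is the closure in counts, from 0 (fully open) to 255 (shut), set as the call begins (- or left out, the last holds). The fingers move at their own pace and stop on an object; FORCE is the grip in N (left out, the last holds). Time passes only in rows, so rows that repeat a pose let the fingers close. It gives the time, the measured TCP pose, the force and the opening at its end, in the units of the state.
- ctrl.get_state(): the state, without advancing time (a new reading comes with each control period).
- imaging.read_camera(name): name is "side" or "top"; returns the picture (384x512x3 uint8, red, green, blue); there is no depth.
- imaging.camera_info(name): a dict with "intrinsics" (3x3 intrinsics, pixels), "origin" and "attitude" of the camera in the world. Camera axes: x right, y down, z forward; pixel columns grow to the right and rows downward; lengths in m; the calibration is good to about 2 mm. A picture is of the moment at which its call begins. camera_info takes no time and is no camera call.
- ctrl.sign_off(): hands the job in, once; it reports no verdict.
Trained networks look in the newest picture that a camera, given by its name, has taken for a name from the list of things; names that differ only in an ending like _2 or _b are one class to them, and where a whole thing is asked for, a point or a joint stands for the part that bears it (a point fixed in the world has none). Each returns a list of dicts, best first, with "p" (0 to 1); they miss things now and then, are a little off and sometimes report something else, mostly with a low value. They report only what shows in the picture. A call takes as long as a camera call. They do not tell look-alikes from the thing itself.
- imaging.silhouettes(camera, name): "mask" (384x512 bool, what is visible of it) and "uv" ([column, row] in pixels, amid what is visible of it).
The state is a dict: "time": time; "qpos": joint angles; "dq": joint speeds; "joint_efforts": joint torques, N m; "eef_pos": TCP position; "tcp_rot": TCP orientation; "contact_force": force on the tool from outside, world axes, zero at the start; "wrist_torque": the same for the moment, N m; "opening": opening from 0.0 (shut) to 1.0 (fully open).
Only numpy, scipy, OpenCV 4.12 (cv2) and the standard library are available. Lean on these libraries where they do the work, as an engineer would, in place of code of your own. Each camera call takes 0.05 s, during which the arm holds its last target.

## Task

Push the orange post of the light stage's lever around its arc until the lever lies over the centre of the red dot on the scale. Then press the green lamp button on the grey switch box and let it come back up. The dish on the stage and everything else on the bench must stay where they are.

Things in the scene. Friction and masses are not known exactly. Their poses are not given: they have to be found in the camera images.
- stand: Round white light stage, fixed to the bench, 230 mm across and 50 mm high; origin at the centre of its underside, which is also below the ring's axis of rotation (vertical). A black ring 146 mm across turns on its top (top of ring 60 mm up); in the middle a fixed white glass, 96 mm across, 64 mm up, carries the dish. Its own -x side is the middle of the scale; a lamp house 50 x 60 x 40 mm sticks out on its +x side.
- ring (a joint): Angle of the ring in rad, growing anticlockwise seen from above, range -1.2 to 1.2; 0 when the lever points along the stand's own -x axis (towards the robot when the stand's yaw is 0). The ring turns against steady friction (about 2.5 N at the post), has no spring and stays where it is left.
- post_top (a point): Centre of the top of the orange upright post to be pushed: 14 mm diameter, 105 mm above the bench at its top, 45 mm tall above the lever, on a 20 mm steel foot (54 to 60 mm above the bench), 140 mm from the ring's axis, outside the stand's rim. Nothing is under it down to the bench.
- pointer (a point): Point on the middle line of the flat steel lever (8 mm wide, 55 to 60 mm above the bench, running radially from the ring to the post, black line on its top), 98 mm from the ring's axis, the same radius as the dots: the lever is set to a dot when this point is above the dot's centre.
- dot_red: Red dot, 22 mm across, flat on the stand's top 50 mm above the bench, 98 mm from the ring's axis; origin at its centre. It is at one of four places on the scale: ring angle -0.9, -0.45, 0.45 or 0.9 rad; the other three places have a blue, a yellow and a green dot.
- lampbox: Grey switch box, fixed to the bench, 90 x 70 x 35 mm (x, y, z), origin at the centre of its underside; it stands left or right of the stand.
- lamp_top (a point): Centre of the top of the round green lamp button, 32 mm across, 57 mm above the bench when up, standing 10 mm out of a black collar (48 mm across) on the middle of the switch box; pressed straight down.
- lamp (a joint): Travel of the lamp button in m: 0 up, 0.006 fully down (about 5 N); springs back up by itself.
- dish: Covered clear petri dish, 86 mm across, 15 mm high, standing loose on the white glass in the middle of the stand; origin at the centre of its underside.
- beaker: Empty glass beaker, 68 mm across, 85 mm high, loose, on the side of the stand opposite the switch box.
- wash_bottle: Milky wash bottle with blue cap and spout, 74 mm across, 215 mm high, loose, far right.
- reagent_jar: Milky jar with white cap, 64 mm across, 110 mm high, loose, far left.
- dish_stack: Stack of four clear petri dishes, 86 mm across, 62 mm high, one loose body, on the right.
- forceps: Steel forceps lying flat, 120 mm long, 4 mm high, loose, between the robot and the stand.
- tube_rack: White rack of ten blue-capped tubes, 75 x 160 x 110 mm, loose, far left at the back.
Not all that is in view belongs to the job. Several things have the shape of the dish; the one meant has the colours described above.

How it is judged:
On the way, in this order (a step that is already met when the one before it is completed fails the run):
1. the lever rests over the red dot (horizontal distance between pointer and dot_red below 0.006 m and velocity of joint ring between -0.05 and 0.05 rad/s), for 0.3 s.
2. the lamp button is pressed down with the lever still over the red dot (horizontal distance between pointer and dot_red below 0.006 m and value of joint lamp above 0.004 m), for 0.05 s.
At the end, for the whole second after the job is handed in: The lever's middle line lies within 6 mm of the red dot's centre and is at rest, the lamp button has been pressed (over 4 mm) after that and is up again, the dish is within 12 mm and every other loose thing within 30 mm of where it stood (all of step 1 and value of joint lamp below 0.0015 m and distance of dish from where it was at the start of the episode below 0.012 m and linear speed of dish below 0.02 m/s and distance of each of beaker, wash_bottle, reagent_jar, dish_stack, forceps, tube_rack from where it was at the start of the episode below 0.03 m); the robot touches nothing.
It fails at once if the dish on the stage is lifted or shifted by more than 12 mm (distance of dish from where it was at the start of the episode above 0.012 m).
It fails at once if a loose thing on the bench is lifted, tipped or shifted by more than 30 mm (distance of any of beaker, wash_bottle, reagent_jar, dish_stack, forceps, tube_rack from where it was at the start of the episode above 0.03 m or angle between any of beaker, wash_bottle, reagent_jar, dish_stack, tube_rack's own z axis and vertical above 0.35 rad).
It also fails if it takes over 56 s, if anything falls off the work surface, if the arm or the gripper's body presses on something with over 40 N, if the wrist force passes 120 N, or if a joint passes its speed limit or range.

## Working session

There is one attempt and no reset: what is moved stays moved. The work goes in short steps, Python scripts to look and compute and a shell command to move; the robot and the scene stay as the last step left them, time stands still between calls to the robot, and variables do not carry over. Pictures are saved under pics/ and viewed, and the job is handed in when it is done.

```bash
ls; mkdir -p pics
python3 - <<'E'
from plant import ctrl, imaging
import cv2
print(ctrl.get_state())
for n in ("side","top"):
    im=imaging.read_camera(n); cv2.imwrite(f"pics/{n}0.png",im[:,:,::-1]); print(imaging.camera_info(n))
E
```

```text
pics
{'time': 0.0, 'qpos': array([-1.32799713e+00,  2.87190650e-01,  1.57818846e+00, -1.77250280e-06,
        1.27857556e+00, -1.50008643e-01]), 'dq': array([-0.00095706,  0.00066834,  0.00038832,  0.00046793,  0.00018799,
       -0.00113399]), 'joint_efforts': array([ 8.09274607e-04, -4.05979800e+01, -2.92624426e+01, -7.35828166e-05,
        5.90336698e-03,  6.87151967e-06]), 'eef_pos': array([ 0.25822759, -0.62288296,  0.20612437]), 'tcp_rot': array([ 9.80773936e-01,  1.95143769e-01, -5.56209841e-05, -1.17969745e-03]), 'contact_force': array([ 0.44178599, -0.16962353, -0.25161316]), 'wrist_torque': array([ 0.01598254,  0.00072165, -0.02027407]), 'opening': 1.0024641253177589}
{'intrinsics': array([[479.7167499 ,   0.        , 254.27755769],
       [  0.        , 479.7167499 , 194.70522783],
       [  0.        ,   0.        ,   1.        ]]), 'origin': array([ 0.0437306 , -0.99452656,  1.43568215]), 'attitude': array([ 0.90772757, -0.24640873,  0.08058167, -0.32987875])}
{'intrinsics': array([[399.85297163,   0.        , 251.59687407],
       [  0.        , 399.85297163, 192.77187706],
       [  0.        ,   0.        ,   1.        ]]), 'origin': array([ 0.38213878, -0.00453883,  1.27382564]), 'attitude': array([ 0.70519086, -0.70319881,  0.06569382, -0.06246285])}
```

View pics/side0.png

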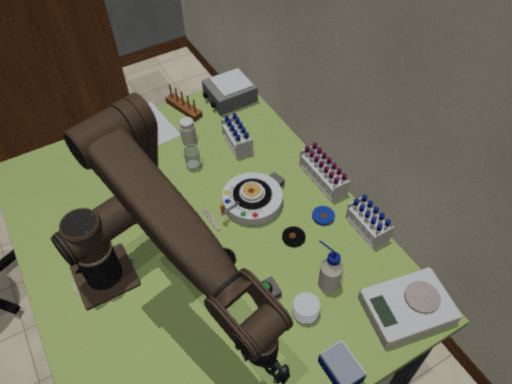

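View pics/top0.png

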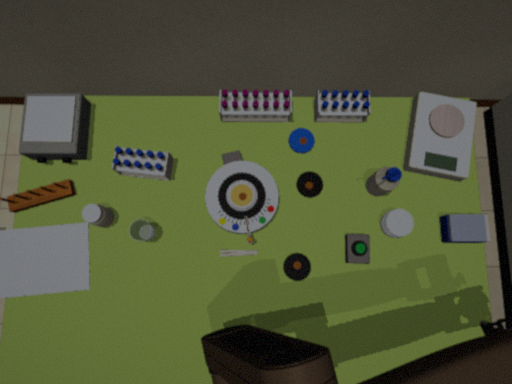

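The top view shows the stand at about (242,197), with the lever towards (250,240) and the red dot at (270,209), the rightmost of the four. The switch box is at (358,249), right of the stand, and the forceps are at (238,253). Next I measure these.

```bash
cat > h.py <<'E'
import numpy as np, cv2
from plant import ctrl, imaging
from scipy.spatial.transform import Rotation as R
def ray(cam,uv):
    c=imaging.camera_info(cam);K=np.array(c['intrinsics']);d=np.linalg.inv(K)@[uv[0],uv[1],1]
    return np.array(c['origin']),R.from_quat(c['attitude']).apply(d)
def at(cam,uv,z):
    o,d=ray(cam,uv);return o+d*(z-o[2])/d[2]
def proj(cam,p):
    c=imaging.camera_info(cam);q=R.from_quat(c['attitude']).inv().apply(np.atleast_2d(p)-c['origin']);q=q@np.array(c['intrinsics']).T
    return q[:,:2]/q[:,2:]
def tri(a,b):
    o1,d1=ray('top',a);o2,d2=ray('side',b)
    s=np.linalg.lstsq(np.c_[d1,-d2],o2-o1,rcond=None)[0]
    p,q=o1+s[0]*d1,o2+s[1]*d2;return (p+q)/2,np.linalg.norm(p-q)
E
python3 - <<'E'
from h import *
np.set_printoptions(precision=4,suppress=True)
Z=dict(stand=.05,ring=.06,post_top=.105,dot_red=.05,lampbox=.035,lamp_top=.057,dish=.075,beaker=.04,dish_stack=.06,forceps=.004,wash_bottle=.1)
for cam in('top','side'):
    im=imaging.read_camera(cam)
    for n,z in Z.items():
        for r in imaging.silhouettes(cam,n)[:3]:
            m=r['mask'];ys,xs=np.nonzero(m)
            print(cam,n,round(r['p'],2),np.array(r['uv']),m.sum(),(xs.min(),xs.max(),ys.min(),ys.max()),at(cam,r['uv'],z)[:2], at(cam,(xs.mean(),ys.mean()),z)[:2])
    hsv=cv2.cvtColor(im,cv2.COLOR_RGB2HSV)
    crop=im[150:290,190:400] if cam=='top' else im[160:300,190:330]
    cv2.imwrite(f'pics/{cam}1.png',cv2.resize(crop[:,:,::-1],None,fx=3.8,fy=3.8,interpolation=cv2.INTER_CUBIC))
E
```

```text
top stand 0.63 [234.  183.4] 3709 (np.int64(205), np.int64(278), np.int64(151), np.int64(242)) [0.6363 0.0452] [0.6016 0.0245]
top stand 0.29 [242.6 252.7] 134 (np.int64(224), np.int64(256), np.int64(250), np.int64(254)) [0.4221 0.0169] [0.4238 0.0224]
top ring 0.71 [259.  195.7] 898 (np.int64(218), np.int64(264), np.int64(172), np.int64(242)) [ 0.5958 -0.0327] [0.5938 0.0217]
top post_top 0.68 [360.1 247.2] 84 (np.int64(355), np.int64(365), np.int64(243), np.int64(252)) [ 0.437 -0.325] [ 0.4364 -0.3245]
top dot_red 0.57 [268.8 208.1] 31 (np.int64(267), np.int64(273), np.int64(206), np.int64(211)) [ 0.5587 -0.0632] [ 0.5581 -0.0672]
top lampbox 0.68 [354.  243.2] 690 (np.int64(344), np.int64(369), np.int64(234), np.int64(262)) [ 0.4525 -0.326 ] [ 0.4375 -0.3342]
top lamp_top 0.43 [361.1 248.7] 85 (np.int64(355), np.int64(365), np.int64(243), np.int64(252)) [ 0.4348 -0.341 ] [ 0.438  -0.3375]
top dish 0.92 [309.1 183.4] 538 (np.int64(296), np.int64(322), np.int64(171), np.int64(196)) [ 0.6319 -0.1859] [ 0.6309 -0.1867]
top dish 0.86 [242.3 196.6] 617 (np.int64(228), np.int64(255), np.
[... 1317 characters left out ...]
 np.int64(297)) [ 0.4636 -0.3427] [ 0.4605 -0.3446]
side dish 0.89 [293.6 237.2] 399 (np.int64(282), np.int64(305), np.int64(226), np.int64(246)) [ 0.611  -0.2386] [ 0.6142 -0.2333]
side dish 0.8 [249.3 189.1] 348 (np.int64(241), np.int64(262), np.int64(181), np.int64(200)) [0.5876 0.0274] [0.5909 0.0181]
side dish 0.76 [325.1 214.5] 332 (np.int64(313), np.int64(334), np.int64(206), np.int64(224)) [ 0.7604 -0.2137] [ 0.7543 -0.2116]
side beaker 0.86 [194.7 157.4] 346 (np.int64(183), np.int64(199), np.int64(144), np.int64(168)) [0.4949 0.3137] [0.4893 0.329 ]
side wash_bottle 0.9 [331.7 271.2] 842 (np.int64(318), np.int64(343), np.int64(242), np.int64(292)) [ 0.6333 -0.4244] [ 0.629  -0.4242]
```

View pics/top1.png

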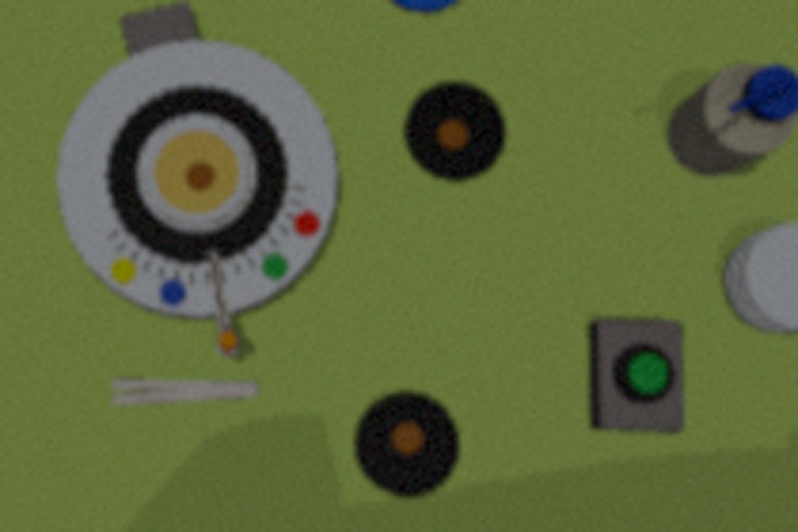

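View pics/side1.png

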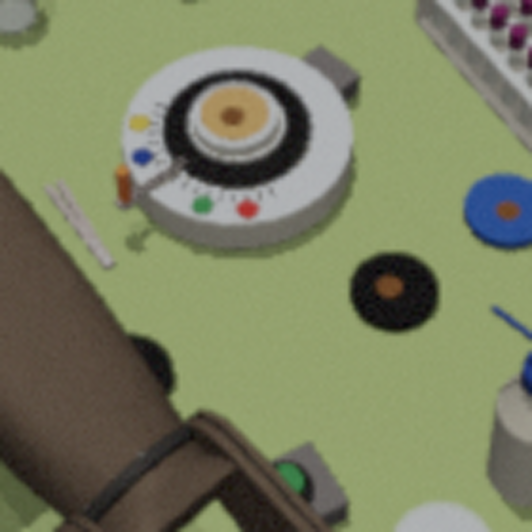

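Red is the +0.9 place, since anticlockwise from -x goes towards -y. I'll fit the stand pose from all four dots and measure the post and the button.

```bash
cat >> h.py <<'E'
def cent(im,box,f):
    x0,x1,y0,y1=box;c=im[y0:y1,x0:x1].astype(float);w=np.clip(f(c[...,0],c[...,1],c[...,2]),0,None)
    w[w<.35*w.max()]=0
    ys,xs=np.mgrid[y0:y1,x0:x1];return np.array([(w*xs).sum(),(w*ys).sum()])/w.sum()
F=dict(red=lambda r,g,b:r-np.maximum(g,b)-40,blue=lambda r,g,b:b-np.maximum(r,g)-15,green=lambda r,g,b:g-np.maximum(r*1.6,b*1.2),yellow=lambda r,g,b:np.minimum(r-40,g)-b-40,orange=lambda r,g,b:r-g-20)
E
python3 - <<'E'
from h import *
from scipy.optimize import least_squares
np.set_printoptions(precision=4,suppress=True)
im={c:imaging.read_camera(c) for c in('top','side')}
S=3.8
def b(cam,cx,cy,h): # crop coords -> box
    ox,oy=(190,150) if cam=='top' else (190,160)
    x,y=int(round(cx/S+ox)),int(round(cy/S+oy));return(x-h,x+h+1,y-h,y+h+1)
P={'top':dict(red=(307,224),green=(275,266),blue=(172,292),yellow=(124,271)),'side':dict(red=(248,209),green=(203,205),blue=(142,157),yellow=(140,123))}
ang=dict(red=.9,green=.45,blue=-.45,yellow=-.9)
m={}
for cam in P:
    for k,v in P[cam].items():
        m[cam,k]=cent(im[cam],b(cam,*v,4),F[k]); print(cam,k,m[cam,k],at(cam,m[cam,k],.05))
def dot(p,a,r=.098,z=.05): 
    t=p[2]+a; return np.array([p[0]-r*np.cos(t),p[1]-r*np.sin(t),z])
for cams in(('top',),('side',),('top','side')):
    f=lambda p:np.concatenate([at(c,m[c,k],.05)[:2]-dot(p,ang[k])[:2] for c in cams for k in ang])
    s=least_squares(f,[.6,.02,0]); print(cams,s.x,'rms',np.sqrt(np.mean(s.fun**2)),'red',dot(s.x,.9))
pt=cent(im['top'],b('top',228,340,3),F['orange']);print('post top',pt,at('top',pt,.1))
ps=cent(im['side'],b('side',123,174,4),F['orange']);print('side',ps,at('side',ps,.09)); print(at('side',np.array([122.5,171])/S+[190,160],.105))
g=cent(im['top'],(352,369,241,258),F['green']);print('lamp',g,at('top',g,.057))
g=cent(im['side'],(262,274,281,292),F['green']);print('lamp',g,at('side',g,.057))
print('forceps ends',at('top',(113/S+190,390/S+150),0)[:2],at('top',(258/S+190,389/S+150),0)[:2])
E
```

```text
top red [270.3009 208.455 ] [ 0.5576 -0.0678  0.05  ]
top green [261.9199 219.7909] [ 0.5224 -0.0418  0.05  ]
top blue [234.9275 226.4817] [0.5016 0.0409 0.05  ]
top yellow [222.0748 220.8263] [0.5188 0.0806 0.05  ]
side red [254.7866 214.6251] [ 0.5546 -0.0697  0.05  ]
side green [242.793  213.5893] [ 0.5194 -0.0433  0.05  ]
side blue [226.8956 200.8369] [0.4977 0.0391 0.05  ]
side yellow [226.2644 191.8966] [0.516  0.0787 0.05  ]
('top',) [0.5973 0.0217 0.2537] rms 0.00019038339742292665 red [ 0.5576 -0.0679  0.05  ]
('side',) [0.5941 0.02   0.2545] rms 0.0001641881822051832 red [ 0.5545 -0.0697  0.05  ]
('top', 'side') [0.5957 0.0208 0.2541] rms 0.0013021216106437416 red [ 0.556  -0.0688  0.05  ]
post top [249.6208 239.1315] [ 0.4598 -0.0042  0.1   ]
side [222.0097 207.0444] [ 0.4562 -0.007   0.09  ]
[ 0.4565 -0.0103  0.105 ]
lamp [360.0793 247.7896] [ 0.4375 -0.3381  0.057 ]
lamp [266.6859 284.7884] [ 0.4423 -0.3404  0.057 ]
forceps ends [0.4238 0.0898] [ 0.4249 -0.0304]
```

```bash
cat > go.py <<'E'
import sys
from h import *
# usage: x y z phi  -> rows units; jaw (tool y) along the ring tangent (sin phi,-cos phi)
def need(x,y,z,phi):
    s=ctrl.get_state();M=R.from_quat(s['tcp_rot']).as_matrix()
    d=M.T@(np.array([x,y,z])-s['eef_pos'])/.025
    t=np.array([np.sin(phi),-np.cos(phi),0]);c=M.T@t
    return np.r_[d,np.degrees(np.arctan2(-c[0],c[1]))/5]
if __name__=='__main__':
    a=list(map(float,sys.argv[1:]))
    for i in range(0,len(a),4): print(a[i:i+4],np.round(need(*a[i:i+4]),2))
    s=ctrl.get_state();print(s['time'],s['eef_pos'],s['contact_force'],s['opening'])
E
python3 go.py .45 -.32 .2 .2 .458 -.007 .16 .2
```

```text
[0.45, -0.32, 0.2, 0.2] [11.73 -8.28  0.3   2.21]
[0.458, -0.007, 0.16, 0.2] [ 16.82 -19.73   1.9    2.21]
1.4 [ 0.25839015 -0.62357217  0.20752488] [ 0.4853516   0.28126835 -0.21869608] 1.0022566816683902
```

```bash
python3 -m creep '[11.7,-8.3,0,1, 11.7,-8.3,0,2.2, 11.7,-8.3,0,2.2, 11.7,-8.3,0,2.2, 11.7,-8.3,0,2.2, 11.7,-8.3,0,2.2, 11.7,-8.3,0,2.2, 11.7,-8.3,0,2.2, 11.7,-8.3,0,2.2, 16.8,-19.7,0,2.2, 16.8,-19.7,0,2.2, 16.8,-19.7,0,2.2, 16.8,-19.7,0,2.2, 16.8,-19.7,0,2.2, 16.8,-19.7,0,2.2, 16.8,-19.7,0,2.2, 16.8,-19.7,0,2.2, 16.8,-19.7,1.9,2.2, 16.8,-19.7,1.9,2.2, 16.8,-19.7,1.9,2.2]' 135 60; python3 go.py .458 -.007 .13 .2 .458 -.007 .07 .2
python3 - <<'E'
from h import *
im=imaging.read_camera('side')
cv2.imwrite('pics/side2.png',cv2.resize(im[100:300,150:350,::-1],None,fx=3,fy=3,interpolation=cv2.INTER_CUBIC))
im=imaging.read_camera('top')
cv2.imwrite('pics/top2.png',cv2.resize(im[140:300,150:350,::-1],None,fx=3,fy=3,interpolation=cv2.INTER_CUBIC))
E
```

```text
time: 3.07
eef_pos: [0.4553, -0.007, 0.1571]
tcp_rot: [0.995, 0.101, -0.004, -0.001]
contact_force: [0.8, 0.3, -0.1]
opening: 0.47
[0.458, -0.007, 0.13, 0.2] [0.11 0.02 1.08 0.02]
[0.458, -0.007, 0.07, 0.2] [0.13 0.03 3.48 0.02]
3.0667 [ 0.45528935 -0.00702774  0.15705259] [ 0.80102189  0.31958036 -0.06683009] 0.46964888418982936
```

View pics/side2.png

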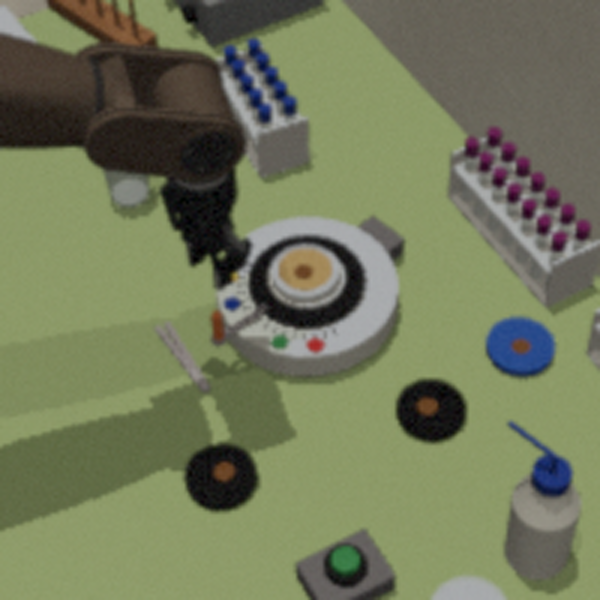

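View pics/top2.png

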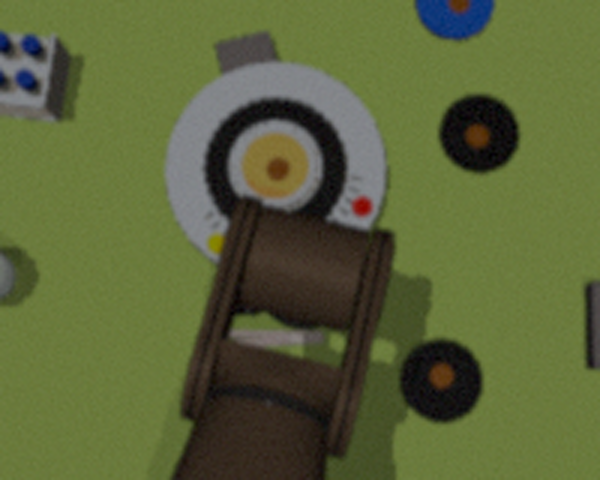

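The fingers hang over the post (side crop (218,325)) and nothing has moved. The button is now clear in the side view at crop (346,562). Now I descend straddling the post.

```bash
python3 -m creep '[0.1,0,0.6,0, 0.1,0,1.2,0, 0.1,0,1.8,0, 0.1,0,2.2,0, 0.1,0,2.6,0, 0.1,0,3,0, 0.1,0,3.4,0, 0.1,0,3.4,0, 0.1,0,3.4,0]'
python3 - <<'E'
from h import *
np.set_printoptions(precision=4,suppress=True)
im=imaging.read_camera('side')
g=cent(im,(255,276,278,296),F['green']);print('lamp',g,at('side',g,.057),at('side',g,.054))
cv2.imwrite('pics/side3.png',cv2.resize(im[150:250,190:290,::-1],None,fx=6,fy=6,interpolation=cv2.INTER_CUBIC))
# finger pushing path: TCP is gap/2 - 7mm ahead of the post along tangent
c=np.array([.5957,.0208]);s=ctrl.get_state();o=s['opening']*.085/2-.007;print('lead',o)
from go import need
for ph in (.2,.4,.6,.8,1.0,1.154):
    p=c-.14*np.array([np.cos(ph),np.sin(ph)])+o*np.array([np.sin(ph),-np.cos(ph)])
    print(ph,p,np.round(need(*p,.07,ph),2))
E
```

```text
time: 3.92
eef_pos: [0.4601, -0.0073, 0.0746]
tcp_rot: [0.995, 0.1, -0.001, -0.0]
contact_force: [1.2, 0.6, 0.4]
opening: 0.47
lamp [264.7274 286.3282] [ 0.434 -0.342  0.057] [ 0.4349 -0.3406  0.054 ]
lead 0.012909642498487736
0.2 [ 0.4611 -0.0197] [-0.08  0.49  0.21  0.01]
0.4 [ 0.4718 -0.0456] [ 0.13  1.59  0.21 -2.28]
0.6 [ 0.4874 -0.0689] [ 0.56  2.63  0.21 -4.57]
0.8 [ 0.5074 -0.0886] [ 1.19  3.56  0.21 -6.87]
1.0 [ 0.5309 -0.104 ] [ 1.99  4.35  0.21 -9.16]
1.154 [ 0.5508 -0.1124] [  2.7    4.84   0.21 -10.92]
```

View pics/side3.png

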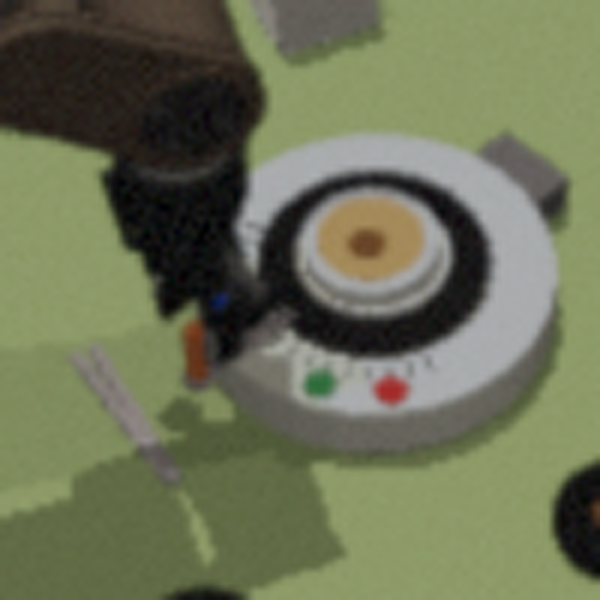

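Run:
```python
from h import *
np.set_printoptions(precision=1,suppress=True)
s=ctrl.get_state();M=R.from_quat(s['tcp_rot']).as_matrix()
f=lambda p:(proj('side',p)-[190,150])*6
print('tcp',f(s['eef_pos']))
for y in(.02,-.02,.035,-.035):
  for x in(.011,-.011):
    print(y,x,f(s['eef_pos']+M@[x,y,-.005]),f(s['eef_pos']+M@[x,y,-.04]))
print('post',f([.458,-.007,.105]),f([.458,-.007,.06]), 'ctr',f([.5957,.0208,.079]))
im=imaging.read_camera('side')
g=cv2.convertScaleAbs(im[180:225,205:250,::-1],alpha=1.8,beta=20)
cv2.imwrite('pics/side4.png',cv2.resize(g,None,fx=13,fy=13,interpolation=cv2.INTER_CUBIC))
im=imaging.read_camera('top')
cv2.imwrite('pics/top4.png',cv2.resize(im[190:260,200:300,::-1],None,fx=7,fy=7,interpolation=cv2.INTER_CUBIC))
```

```text
tcp [[200.5 355. ]]
0.02 0.011 [[235.4 359.6]] [[232. 323.]]
0.02 -0.011 [[206.9 379.3]] [[203.  342.8]]
-0.02 0.011 [[193.2 320.9]] [[189.2 284.1]]
-0.02 -0.011 [[164.7 340.1]] [[160.3 303.5]]
0.035 0.011 [[251.5 374.3]] [[248.4 337.8]]
0.035 -0.011 [[222.9 394.2]] [[219.3 357.8]]
-0.035 0.011 [[177.6 306.6]] [[173.3 269.7]]
-0.035 -0.011 [[149.2 325.7]] [[144.5 288.9]]
post [[193.1 325.3]] [[198.1 371.7]] ctr [[372.2 232.3]]
```

View pics/side4.png

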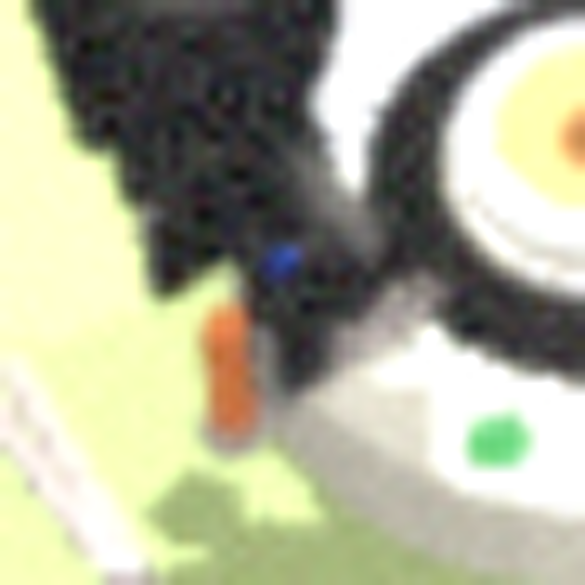

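View pics/top4.png

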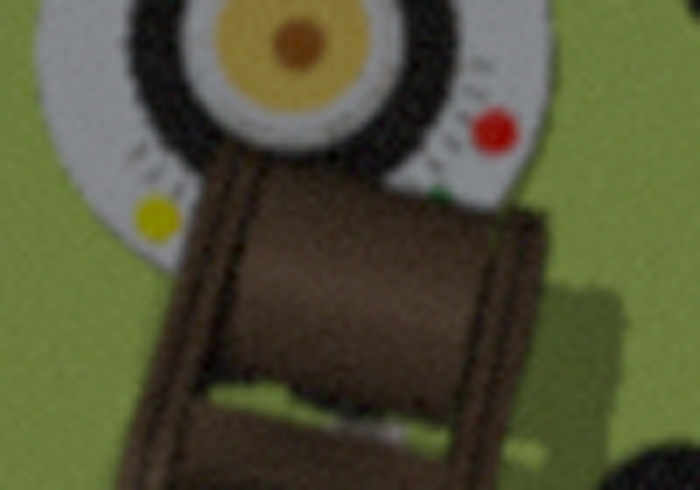

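Checked: the post at (195,350) in the 6x crop appears between the two finger tips at (166,316) and (226,358), matching the projection. Next is pushing along the arc, stopping short.

```bash
python3 -m creep '[-0.05,0.25,0,0, -0.08,0.49,0,0, -0.03,0.76,0,-0.5, 0.02,1.04,0,-1.1, 0.07,1.32,0,-1.7, 0.13,1.59,0,-2.3, 0.22,1.85,0,-2.9, 0.32,2.11,0,-3.4, 0.43,2.37,0,-4, 0.56,2.63,0,-4.6, 0.7,2.87,0,-5.2, 0.86,3.11,0,-5.7, 1.02,3.34,0,-6.3, 1.19,3.56,0,-6.9, 1.38,3.77,0,-7.5, 1.58,3.97,0,-8, 1.78,4.16,0,-8.6, 1.99,4.35,0,-9.2, 1.99,4.35,0,-9.2, 1.99,4.35,0,-9.2]'
python3 - <<'E'
from h import *
from go import need
np.set_printoptions(precision=4,suppress=True)
c=np.array([.5957,.0208]);s=ctrl.get_state();o=s['opening']*.085/2-.007
print(s['eef_pos'],s['contact_force'],o)
for ph in (1.0,1.08,1.154):
    p=c-.14*np.array([np.cos(ph),np.sin(ph)])+o*np.array([np.sin(ph),-np.cos(ph)])
    print(ph,p,np.round(need(*p,.0746,ph),2))
for k in('side','top'):
    im=imaging.read_camera(k)
    x,y=(190,150) if k=='side' else (200,150)
    cv2.imwrite(f'pics/{k}5.png',cv2.resize(cv2.convertScaleAbs(im[y:y+100,x:x+100,::-1],alpha=1.5),None,fx=6,fy=6,interpolation=cv2.INTER_CUBIC))
E
```

```text
time: 5.73
eef_pos: [0.531, -0.1046, 0.0751]
tcp_rot: [0.877, 0.48, 0.0, 0.0]
contact_force: [0.2, -0.5, -0.1]
opening: 0.468
[ 0.531  -0.1046  0.0751] [ 0.2436 -0.5247 -0.1341] 0.012891921545259522
1.0 [ 0.5309 -0.104 ] [ 0.02 -0.02  0.02  0.02]
1.08 [ 0.5411 -0.1088] [ 0.08  0.43  0.02 -0.89]
1.154 [ 0.5508 -0.1124] [ 0.16  0.84  0.02 -1.74]
```

View pics/side5.png

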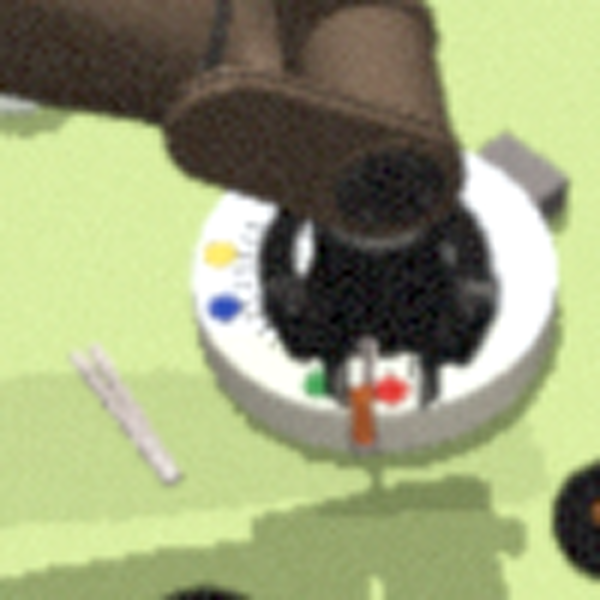

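View pics/top5.png

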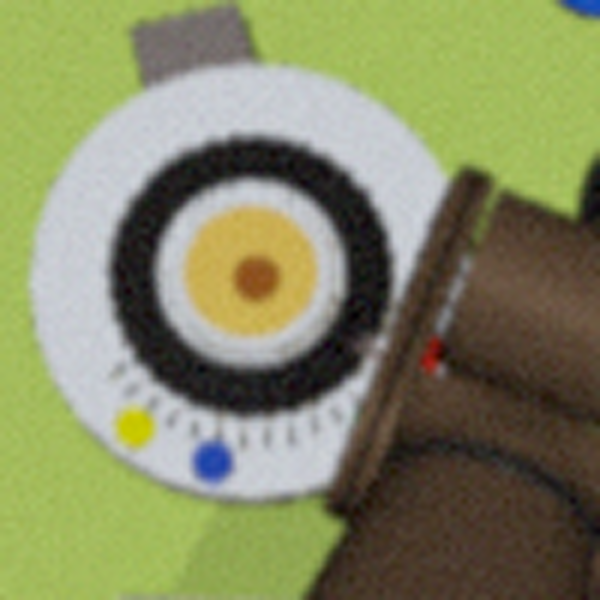

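The side view shows the post at about (362,412) and the lever just left of the red dot (391,390). I measure the angle in the side camera's own frame.

```bash
cat > ang.py <<'E'
from h import *
from scipy.optimize import minimize_scalar
def post(c=(.5941,.0200)):
    im=imaging.read_camera('side').astype(float); x0,x1,y0,y1=236,272,208,232
    r,g,b=[im[y0:y1,x0:x1,i] for i in range(3)]
    m=(r>1.5*g)&(g>1.25*b)&(r>60)   # orange, not red
    ys,xs=np.nonzero(m); uv=np.array([xs.mean()+x0,ys.mean()+y0])
    # orange cylinder: project 3D axis points z .062...105, mean
    f=lambda a:np.sum((proj('side',[[c[0]-.14*np.cos(a),c[1]-.14*np.sin(a),z] for z in np.linspace(.06,.105,7)]).mean(0)-uv)[0]**2)
    s=minimize_scalar(f,bounds=(.6,1.5),method='bounded')
    print('n',m.sum(),'uv',uv,'phi',s.x,'pred',proj('side',[c[0]-.14*np.cos(s.x),c[1]-.14*np.sin(s.x),.083]),'err mm@98',(s.x-1.1545)*98)
if __name__=='__main__': post(); print(ctrl.get_state()['time'])
E
python3 ang.py
```

```text
n 27 uv [250.         218.88888889] phi 1.005839647869725 pred [[249.99734788 218.57786264]] err mm@98 -14.568714508766966
5.8833
```

```bash
python3 -m creep '[0.02,0.12,0,-0.2, 0.04,0.24,0,-0.5, 0.06,0.36,0,-0.8, 0.09,0.48,0,-1, 0.11,0.6,0,-1.2, 0.13,0.7,0,-1.5, 0.15,0.78,0,-1.6, 0.16,0.82,0,-1.7, 0.16,0.82,0,-1.7, 0.16,0.82,0,-1.7]'; python3 ang.py
python3 - <<'E'
from h import *
im=imaging.read_camera('side');x,y=190,150
cv2.imwrite('pics/side6.png',cv2.resize(cv2.convertScaleAbs(im[y:y+100,x:x+100,::-1],alpha=1.5),None,fx=6,fy=6,interpolation=cv2.INTER_CUBIC))
E
```

```text
time: 6.72
eef_pos: [0.5502, -0.1117, 0.0749]
tcp_rot: [0.839, 0.545, 0.0, 0.0]
contact_force: [-2.4, -0.2, 1.0]
opening: 0.469
n 28 uv [255.39285714 218.64285714] phi 1.1416402153799277 pred [[255.39118763 218.40752452]] err mm@98 -1.2602588927670975
6.7667
```

View pics/side6.png

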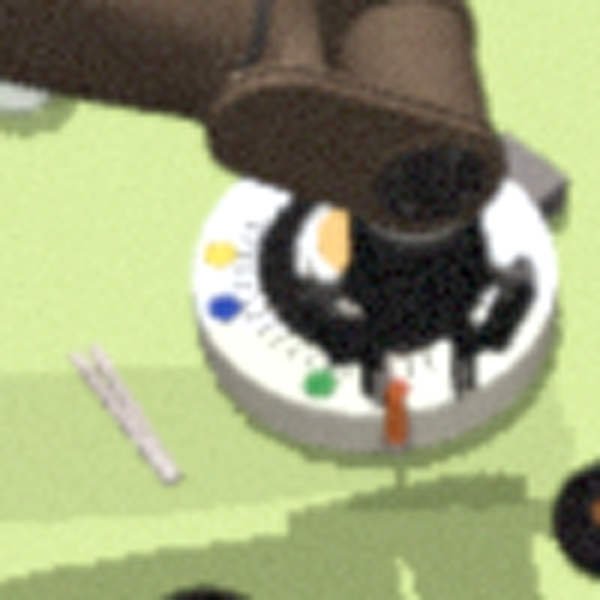

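The lever now covers the red dot, about 1 mm short. I back the pad off, rise clear, and check from above before pressing.

```bash
python3 -m creep '[0,-0.2,0,0, 0,-0.4,0,0, 0,-0.4,-0.6,0, 0,-0.4,-1.6,0, 0,-0.4,-2.6,0, 0,-0.4,-3.6,0, 0,-0.4,-3.6,0]' 
python3 go.py .436 -.34 .174 .15 .436 -.2 .174 .15
```

```text
time: 7.4
eef_pos: [0.5447, -0.1086, 0.1718]
tcp_rot: [0.839, 0.545, 0.004, 0.005]
contact_force: [0.7, 0.0, 0.9]
opening: 0.477
[0.436, -0.34, 0.174, 0.15] [-10.23  -0.21  -0.1   11.48]
[0.436, -0.2, 0.174, 0.15] [-5.11 -2.48 -0.13 11.48]
7.4 [ 0.5447233  -0.10855008  0.17176017] [0.67975733 0.00160623 0.86633577] 0.4765150222241706
```

Moving to above the button (no turn needed), closing the fingers on the way.

```bash
python3 -m creep '[-10.2,-0.2,0,0, -10.2,-0.2,0,0, -10.2,-0.2,0,0, -10.2,-0.2,0,0, -10.2,-0.2,0,0, -10.2,-0.2,0,0, -10.2,-0.2,0,0, -10.2,-0.2,0,0, -10.2,-0.2,0,0, -10.2,-0.2,0,0, -10.2,-0.2,0,0, -10.2,-0.2,0,0]' 255
python3 - <<'E'
from h import *
np.set_printoptions(precision=4,suppress=True)
from go import need
print(need(.436,-.34,.1,1.154),need(.436,-.34,.057,1.154),ctrl.get_state()['opening'])
for k in('side','top'):
    im=imaging.read_camera(k)
    x,y=(190,150) if k=='side' else (200,150)
    cv2.imwrite(f'pics/{k}7.png',cv2.resize(cv2.convertScaleAbs(im[y:y+100,x:x+100,::-1],alpha=1.5),None,fx=6,fy=6,interpolation=cv2.INTER_CUBIC))
    if k=='side':
        cv2.imwrite(f'pics/sideb7.png',cv2.resize(cv2.convertScaleAbs(im[230:330,220:320,::-1],alpha=1.5),None,fx=6,fy=6,interpolation=cv2.INTER_CUBIC))
E
python3 ang.py
```

```text
time: 8.4
eef_pos: [0.4336, -0.337, 0.1649]
tcp_rot: [0.838, 0.546, 0.0, -0.0]
contact_force: [-0.8, 0.5, 0.9]
opening: -0.002
[-0.0695  0.1367  2.5968  0.0039] [-0.0699  0.1367  4.3168  0.0039] -0.0019908099690069507
n 0 uv [nan nan] phi 0.9437694101250946 pred [[247.53791638 218.46022577]] err mm@98 -20.651597807740735
8.55ang.py:7: RuntimeWarning: Mean of empty slice.
  ys,xs=np.nonzero(m); uv=np.array([xs.mean()+x0,ys.mean()+y0])
  ret = ret.dtype.type(ret / rcount)
```

View pics/top7.png

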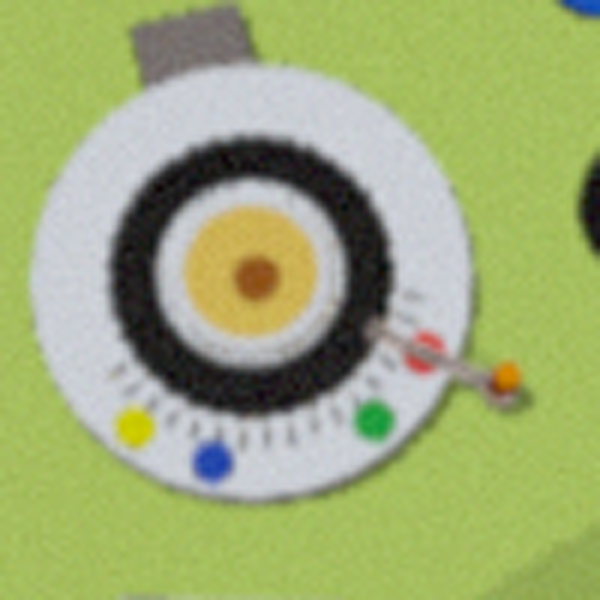

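View pics/sideb7.png

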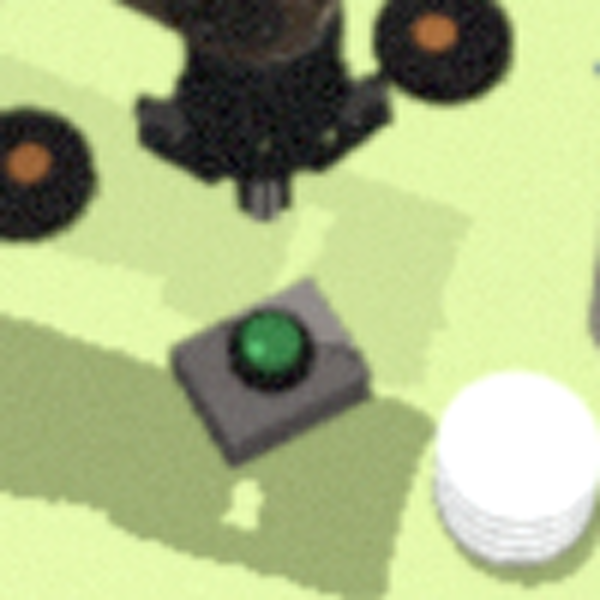

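View pics/side7.png

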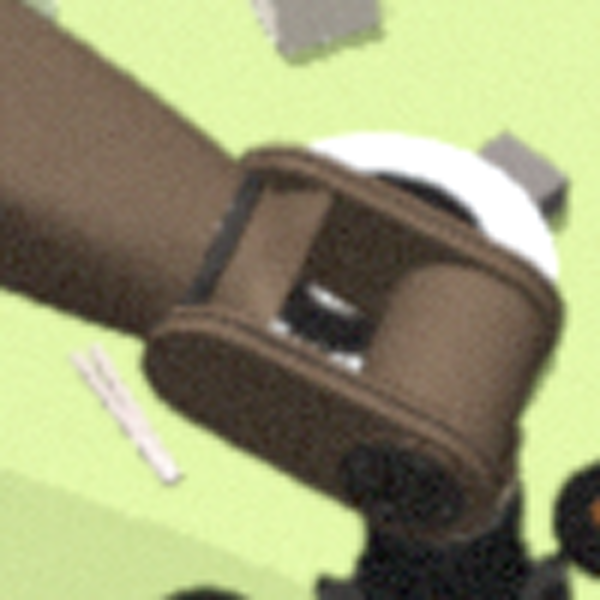

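From above, the lever crosses the red dot through its middle at (424,351), with red showing equally on both sides. Now I press the button in two stages.

```bash
python3 -m creep '[-0.05,0.15,1,0, -0.05,0.15,2,0, -0.05,0.15,3,0, -0.05,0.15,3.7,0, -0.05,0.15,4.1,0, -0.05,0.15,4.2,0, -0.05,0.15,4.3,0, -0.05,0.15,4.4,0, -0.05,0.15,4.4,0, -0.05,0.15,4.4,0]'; python3 go.py .436 -.34 .051 1.154
```

```text
time: 9.38
eef_pos: [0.4363, -0.3417, 0.0562]
tcp_rot: [0.839, 0.545, 0.0, 0.001]
contact_force: [0.5, 1.1, -0.0]
opening: 0.001
[0.436, -0.34, 0.051, 1.154] [ 0.06 -0.04  0.21 -0.02]
9.3833 [ 0.43633116 -0.34173868  0.05616394] [ 0.54620977  1.0773577  -0.02780044] 0.0009900864296225498
```

```bash
python3 -m creep '[0,0,0.08,0, 0,0,0.15,0, 0,0,0.2,0, 0,0,0.2,0, 0,0,0.2,0]'
```

```text
time: 9.8
eef_pos: [0.4356, -0.341, 0.0499]
tcp_rot: [0.839, 0.545, -0.0, -0.0]
contact_force: [0.4, 0.0, 0.1]
opening: -0.001
```

There is no force at z=0.050, where the button should already be down, so I look.

Run:
```python
from h import *
im=imaging.read_camera('side')
cv2.imwrite(f'pics/side8.png',cv2.resize(cv2.convertScaleAbs(im[240:320,225:305,::-1],alpha=1.5),None,fx=7,fy=7,interpolation=cv2.INTER_CUBIC))
im=imaging.read_camera('top')
cv2.imwrite(f'pics/top8.png',cv2.resize(cv2.convertScaleAbs(im[200:300,310:410,::-1],alpha=1.5),None,fx=6,fy=6,interpolation=cv2.INTER_CUBIC))
s=ctrl.get_state();print(s['eef_pos'],s['contact_force'],(proj('side',s['eef_pos'])-[225,240])*7,(proj('side',[[.436,-.34,.057],[.4375,-.3381,.057],[.434,-.342,.057]])-[225,240])*7)
```

```text
[ 0.43572549 -0.34114969  0.05004489] [-0.29854294  0.33627017  0.58426199] [[280.29414104 328.60326531]] [[279.54071385 319.01307868]
 [280.22018412 314.38364315]
 [278.03869626 324.31041844]]
```

View pics/side8.png

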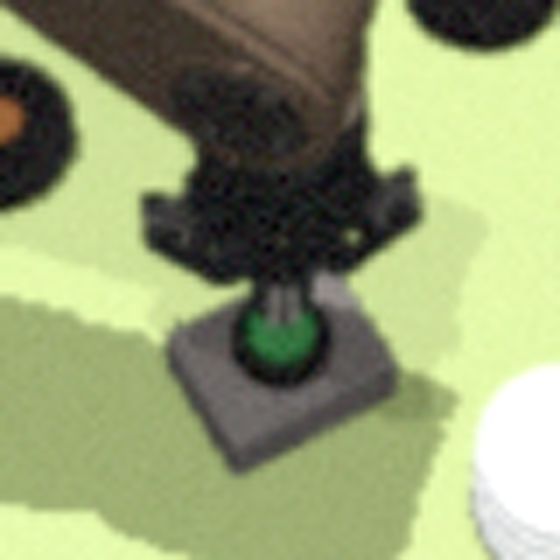

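View pics/top8.png

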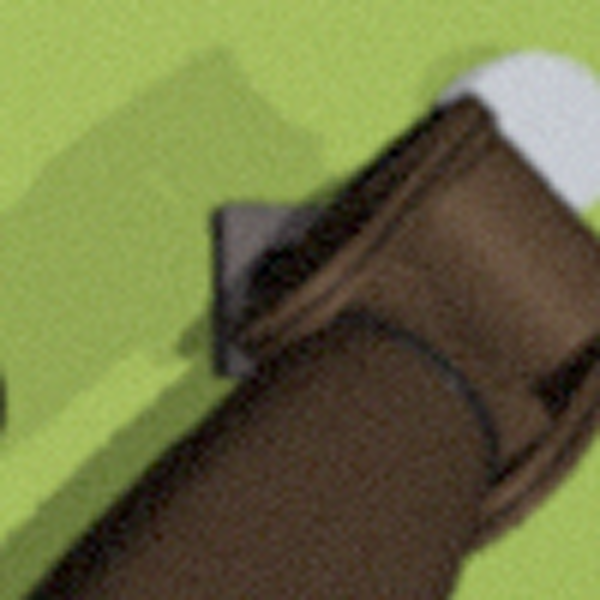

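The fingers end on the button at (285,322), well inside it. I go lower in small steps and watch the force.

```bash
python3 -m creep '[0,0,0.05,0, 0,0,0.1,0, 0,0,0.1,0, 0,0,0.1,0]'; python3 -m creep '[0,0,0.05,0, 0,0,0.1,0, 0,0,0.1,0]'
```

```text
time: 10.23
eef_pos: [0.4357, -0.341, 0.0474]
tcp_rot: [0.839, 0.545, -0.0, -0.0]
contact_force: [0.2, -0.1, -0.1]
opening: -0.0
time: 10.48
eef_pos: [0.4356, -0.341, 0.0447]
tcp_rot: [0.839, 0.545, -0.0, -0.0]
contact_force: [0.3, 0.4, 0.4]
opening: 0.002
```

Run:
```python
from h import *
im=imaging.read_camera('side')
cv2.imwrite(f'pics/side9.png',cv2.resize(cv2.convertScaleAbs(im[265:310,245:290,::-1],alpha=1.8),None,fx=13,fy=13,interpolation=cv2.INTER_CUBIC))
s=ctrl.get_state();print(s['eef_pos'],s['contact_force'],s['joint_efforts'],(proj('side',s['eef_pos'])-[245,265])*13)
```

```text
[ 0.43561614 -0.34100025  0.04478125] [ 0.55374366 -0.38643321  0.35581589] [-7.21492397e-03 -3.28127432e+01 -2.42884719e+01 -4.60390438e-04
 -4.25008722e-03 -1.23286111e-05] [[259.84207982 295.34897051]]
```

View pics/side9.png

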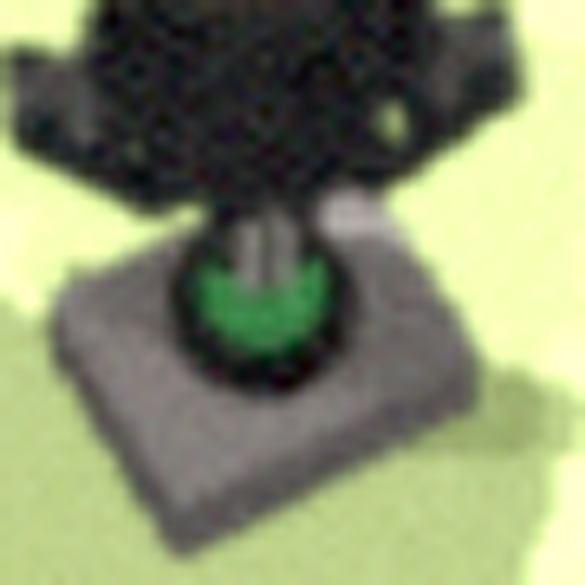

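The button has not moved: green and collar are spaced as before. The tip at (265,280) sits about a pixel above the projected TCP, so the real tip is a few mm higher than reported. I continue in small steps.

```bash
for i in 1 2; do :; done; python3 -m creep '[0,0,0.05,0, 0,0,0.1,0, 0,0,0.1,0]'; python3 -m creep '[0,0,0.05,0, 0,0,0.1,0, 0,0,0.1,0]'
```

```text
time: 10.78
eef_pos: [0.4356, -0.341, 0.0422]
tcp_rot: [0.839, 0.545, -0.0, -0.0]
contact_force: [-0.3, -0.3, -0.5]
opening: 0.002
time: 11.03
eef_pos: [0.4356, -0.341, 0.0397]
tcp_rot: [0.839, 0.545, -0.0, -0.0]
contact_force: [-0.2, 1.0, 0.2]
opening: 0.004
```

Run:
```python
from h import *
im=imaging.read_camera('side')
g=cv2.resize(cv2.convertScaleAbs(im[265:310,245:290,::-1],alpha=1.8),None,fx=13,fy=13,interpolation=cv2.INTER_CUBIC)
s=ctrl.get_state();p=(proj('side',s['eef_pos'])[0]-[245,265])*13+6
cv2.drawMarker(g,(int(p[0]),int(p[1])),(255,0,255),0,15,1)
cv2.imwrite(f'pics/side10.png',g);print(p,s['contact_force'],s['wrist_torque'],s['opening'])
```

```text
[265.93380286 310.99952441] [-0.61060888  0.16396746  0.31855989] [0.02629963 0.0005688  0.07147807] 0.003752723763814234
```

View pics/side10.png

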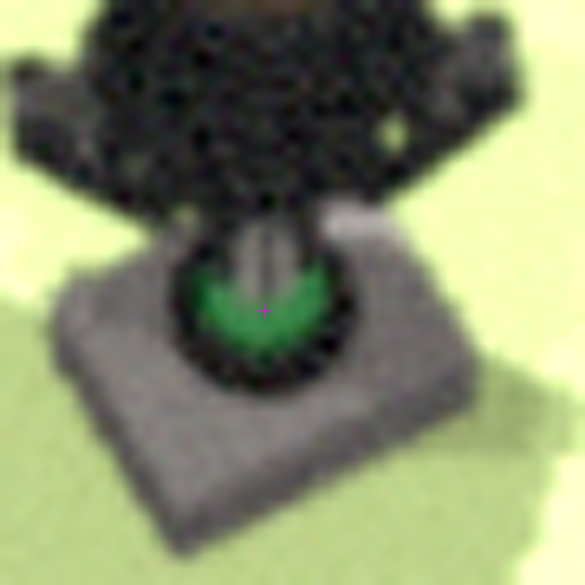

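The button is still up, and the visible tip (265,297) stays above the projected TCP (266,311). I continue down in 2 mm steps, guarding the force.

```bash
python3 -m creep '[0,0,0.04,0, 0,0,0.08,0, 0,0,0.08,0]'; python3 -m creep '[0,0,0.04,0, 0,0,0.08,0, 0,0,0.08,0]'
```

```text
time: 11.33
eef_pos: [0.4356, -0.341, 0.0378]
tcp_rot: [0.839, 0.545, -0.0, -0.0]
contact_force: [0.4, -0.4, -0.2]
opening: 0.001
time: 11.58
eef_pos: [0.4356, -0.341, 0.0358]
tcp_rot: [0.839, 0.545, -0.0, -0.0]
contact_force: [0.5, -0.3, -0.1]
opening: 0.001
```

Run:
```python
from h import *
im=imaging.read_camera('side')
g=cv2.resize(cv2.convertScaleAbs(im[225:310,225:310,::-1],alpha=2.5),None,fx=7,fy=7,interpolation=cv2.INTER_CUBIC)
s=ctrl.get_state();M=R.from_quat(s['tcp_rot']).as_matrix()
def mk(P,c):
    p=(proj('side',P)[0]-[225,225])*7+3; cv2.drawMarker(g,(int(p[0]),int(p[1])),c,0,9,1)
mk(s['eef_pos'],(255,0,255))
for b in(-.038,.038):
  for e in(-.0425,.0425): mk(s['eef_pos']+M@[b,e,-.073],(0,0,255))
for a in np.linspace(0,6.28,12):
    mk(np.array([.436+.016*np.cos(a),-.34+.016*np.sin(a),.057]),(255,0,0)); mk(np.array([.436+.024*np.cos(a),-.34+.024*np.sin(a),.047]),(0,255,255))
for b in(-.045,.045):
  for e in(-.035,.035): mk(np.array([.436+b,-.34+e,.035]),(0,165,255))
cv2.imwrite(f'pics/side11.png',g);print(s['contact_force'],s['qpos'])
```

```text
[ 0.87666033 -1.1996816  -0.37871955] [-8.47564111e-01  2.29296454e-01  1.99122244e+00  1.47620777e-05
  9.21377839e-01 -4.28762393e-01]
```

View pics/side11.png

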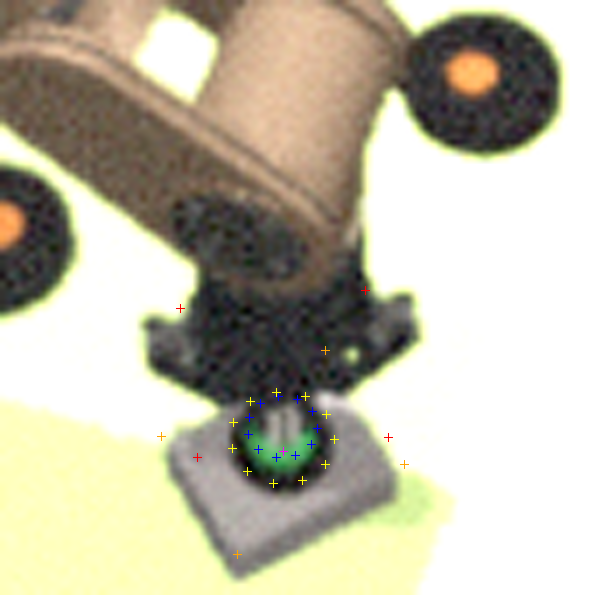

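Including finger thickness, the near tip corner should show at about row 470 but shows at about 443, so the real fingertips are roughly 19 mm above the reported TCP. Contact should therefore come about now, so I keep stepping.

```bash
python3 -m creep '[0,0,0.04,0, 0,0,0.08,0, 0,0,0.08,0]'; python3 -m creep '[0,0,0.04,0, 0,0,0.08,0, 0,0,0.08,0]'
```

```text
time: 11.88
eef_pos: [0.4356, -0.341, 0.0338]
tcp_rot: [0.839, 0.545, -0.0, -0.0]
contact_force: [-0.3, -0.6, 0.1]
opening: 0.001
time: 12.13
eef_pos: [0.4358, -0.3412, 0.0322]
tcp_rot: [0.839, 0.545, 0.0, 0.0]
contact_force: [-0.1, 0.4, 2.1]
opening: 0.003
```

Contact: 2.1 N at z=0.032. Now I press further.

```bash
python3 -m creep '[0,0,0.06,0, 0,0,0.12,0, 0,0,0.16,0, 0,0,0.16,0]'
```

```text
time: 12.47
eef_pos: [0.4359, -0.3413, 0.0282]
tcp_rot: [0.839, 0.545, 0.0, 0.0]
contact_force: [0.3, 1.7, 4.8]
opening: -0.003
```

```bash
python3 -m creep '[0,0,0.04,0, 0,0,0.08,0, 0,0,0.12,0, 0,0,0.12,0, 0,0,0.12,0]'
```

```text
time: 12.88
eef_pos: [0.436, -0.3414, 0.0271]
tcp_rot: [0.839, 0.545, -0.0, -0.0]
contact_force: [-4.2, 4.5, 14.5]
opening: -0.005
```

At 14.5 N it is on the hard stop, so the button is fully down. I release it and rise.

```bash
python3 -m creep '[0,0,-0.2,0, 0,0,-0.6,0, 0,0,-1.6,0, 0,0,-2.6,0, 0,0,-3.6,0, 0,0,-4.6,0, 0,0,-5.6,0, 0,0,-5.6,0, 0,0,-5.6,0]'; python3 go.py .3 -.55 .18 1.154
```

```text
time: 13.63
eef_pos: [0.4364, -0.3419, 0.1666]
tcp_rot: [0.839, 0.545, 0.0, 0.002]
contact_force: [-0.1, 0.4, 0.1]
opening: 0.008
[0.3, -0.55, 0.18, 1.154] [-9.83 -1.6  -0.53 -0.02]
13.6333 [ 0.43642387 -0.34188687  0.16660564] [-0.1282632   0.35043411  0.13448119] 0.00799681285012543
```

```bash
python3 -m creep '[-9.8,-1.6,-0.5,0, -9.8,-1.6,-0.5,0, -9.8,-1.6,-0.5,0, -9.8,-1.6,-0.5,0, -9.8,-1.6,-0.5,0, -9.8,-1.6,-0.5,0, -9.8,-1.6,-0.5,0, -9.8,-1.6,-0.5,0, -9.8,-1.6,-0.5,0, -9.8,-1.6,-0.5,0]'
python3 - <<'E'
from h import *
from ang import post
im=imaging.read_camera('top')
cv2.imwrite('pics/top12.png',cv2.resize(im[80:280,90:290,::-1],None,fx=3,fy=3,interpolation=cv2.INTER_CUBIC))
cv2.imwrite('pics/top12b.png',cv2.resize(cv2.convertScaleAbs(im[150:260,200:390,::-1],alpha=1.5),None,fx=4.2,fy=4.2,interpolation=cv2.INTER_CUBIC))
g=cent(im,(352,369,241,258),F['green']);print('lamp',g,'post',cent(im,(277,290,207,219),F['orange']),at('top',cent(im,(280,290,208,218),F['orange']),.105))
im=imaging.read_camera('side');cv2.imwrite('pics/side12.png',im[:,:,::-1]);post()
E
```

```text
time: 14.47
eef_pos: [0.3001, -0.5469, 0.1758]
tcp_rot: [0.838, 0.545, 0.0, -0.001]
contact_force: [-0.1, 0.1, -0.2]
opening: -0.004
lamp [360.05928244 247.71820985] post [283.66233766 212.66558442] [ 0.5373573  -0.10425862  0.105     ]
n 21 uv [255.33333333 218.66666667] phi 1.1401360504865683 pred [[255.33165079 218.41262111]] err mm@98 -1.4076670523163148
```

View pics/top12b.png

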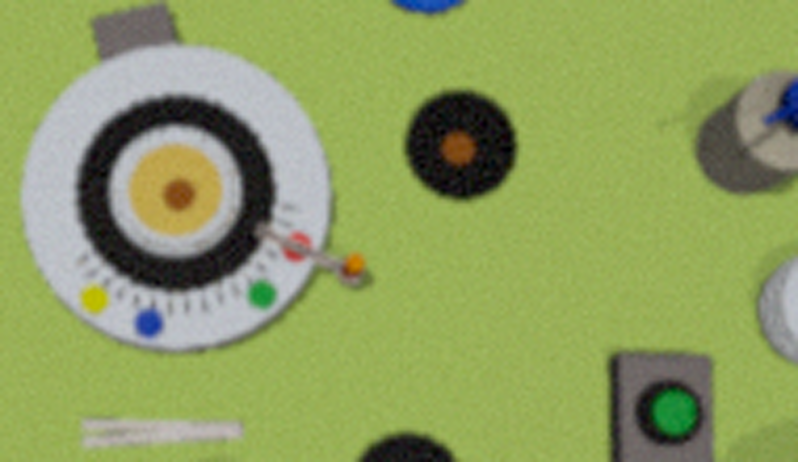

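View pics/side12.png

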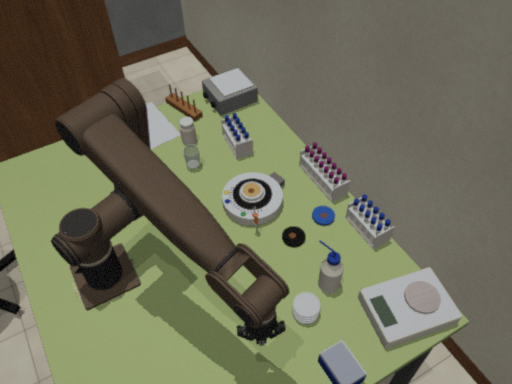

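The lever lies over the red dot (crop (297,247)), the button is back at its original pixel, and nothing else has moved. Handing in.

```bash
python3 -c "
from plant import ctrl
print(ctrl.sign_off(), ctrl.get_state()['contact_force'])"
```

```text
the job is handed in; nothing more can be done
the job is handed in; nothing more can be done
```

I set the lever over the red dot, then pressed the green lamp button and let it spring back up. I handed the job in at about 14.6 s of the 56 s allowed.

- **Lever:** I pushed the post along its arc with the half-open fingers straddling it. The last pictures put the lever about 1.4 mm (side camera) to 2.5 mm (top camera) short of the dot's centre. Both are inside the 6 mm limit. Neither camera sees the pointer itself; the angle comes from the orange post, fitted against the four dots.
- **Button:** I pressed it to its hard stop with 14.5 N. Afterwards it was back at its original pixel in the top view.
- **Bench:** The dish and the other things in the last pictures looked unmoved. I compared these by eye, not by measuring each one. The robot ended clear, with no force on the tool.
- **Disagreements:**
  - The fingers met the button about 23 mm lower than the reported tool position said they should, so I found the contact by force. I did not find out why.
  - The two cameras also disagreed with each other by about 3 mm.
  - One angle reading just before the press failed because the arm hid the post. I relied on the top view for that check.

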